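# Set the wiper gap of the priming coater with a gauge blade

## Robot

A 7-joint arm with a two-finger parallel gripper is mounted at the origin on the work surface. World frame = base frame: x ahead of the robot, y to its left, z up, the work surface at z = 0. Lengths are in m, angles in rad, forces in N, time in s.
With the tool pointing down it reaches from about 0.425 to 0.925 m from the base axis. Payload 6.8 kg.
Tool frame: the origin (TCP) lies midway between the tips of the shut fingers; the grasp point (between the pads) lies r.grip_point_offset behind it (r.grip_point_offset is the distance from the TCP to the grasp point, in m); z points along the fingers, y is the direction in which the jaws open and shut (so a half turn about z gives the same grasp; the last joint's range is limited). The gripper opens to 85 mm and grips with 20 to 120 N. Pads are 22 mm wide; open, the fingers measure 114 mm over their backs; the gripper's body (76 mm by 85 mm) begins 54 mm behind the grasp point. The pads swing forward as they close: fully open they stand 13 mm farther back than shut.
Start: joints at [-1.267, 0.477, 0.022, 1.555, -0.011, 1.109, -0.083], TCP at [0.27, 0.619, 0.231] pointing down, gripper open.
Joint ranges: [-2.96, 2.96], [-0.34, 2.1], [-1.41, 1.46], [0.24, 2.44], [-1.37, 4.51], [0.17, 1.92], [-2.96, 2.96]. Speed limits (rad/s): [2.39, 2.39, 3.14, 3.14, 3.14, 3.14, 3.14].

## Interface

Orientations are given as a rotation vector (axis times angle).
In Python, from bench import r gives the robot as it stands. The module is installed in compiled form; this text tells all that it offers.
- The arm moves only by the tool play_rows, never from a script. Its argument "deltas" is a list of rows, each a list of 3 entries, a list of its own where there are three numbers: the finger opening in mm, from 0 to 85.4, then the shift along the tool's x, y, z in mm, then the turn, a rotation vector about the tool's x, y, z in rad. A call has 1 to 8 rows; each row is the pose to reach, as a shift and turn from the pose measured when the call began, along the tool's axes at that moment; what a row does not reach only later rows make up. A row lasts 1/8 s, in which the tool goes at most 62.5 mm and 10.7 degrees, less where a joint would pass 70% of its speed; a pose out of reach is approached as far as the arm can. A call with a gripper value outside its range is refused whole. The fingers move at their own pace and stop on an object; "squeeze" is the grip in N (left out, the last holds). Time passes only in rows, so rows that repeat a pose let the fingers close. It gives the time, the measured TCP pose, the force and the opening at its end, in the units of the state.
- r.get_obs(): the state, without advancing time (a new reading comes with each control period).
- r.grab_frame(name): name is "side" or "top" or "wrist"; returns (picture, depth): 400x640x3 uint8, red, green, blue; 400x640 float32, m along the optical axis (not along the pixel's ray), 0 where there is no reading.
- r.camera_model(name): a dict with "mtx" (3x3 intrinsics, pixels), "rvec" (rotation vector, rad) and "tvec" (3), from world to camera coordinates, as OpenCV has them; the wrist camera has in their place "T_tool_cam" (4x4, takes a point from camera to tool coordinates, whose origin is the TCP and whose axes are the flange's). Camera axes: x right, y down, z forward; pixel columns grow to the right and rows downward; lengths in m; the calibration is good to about 2 mm. A picture is of the moment at which its call begins: read the wrist's pose just before it. camera_model takes no time and is no camera call.
- r.hand_in(): hands the job in, once; it reports no verdict.
The state is a dict: "clock": time; "joints": joint angles; "qvel": joint speeds; "tau": joint torques, N m; "tcp_pos": TCP position; "orientation": TCP orientation; "contact_force": force on the tool from outside, world axes, zero at the start; "moment": the same for the moment, N m; "grip_width": finger opening in m.
Only numpy, scipy, OpenCV 4.12 (cv2) and the standard library are available. Lean on these libraries where they do the work, as an engineer would, in place of code of your own. Each camera call takes 0.05 s, during which the arm holds its last target. There are 200 camera calls.

## Task

Set the wiper gap of the little panel-priming coater: lay the orange-handled gauge flat on the steel bed and slide its blade under the wiper until its end shows on the far side, then turn the red knob clockwise until the blade just drags, so that the gauge still slides but takes a light pull of roughly 7 N (never clamp it hard). Leave the gauge lying there in the gap, let go of everything, and leave the tin, the mug and the brush pot where they are.

Things in the scene. Friction and masses are not known exactly. Their poses are not given: they have to be found in the camera images.
- coater: Green and steel panel-priming coater, fixed to the table. Origin: on the table below the middle of the wiper edge; x from the robot's side through the gap to the far side, y along the wiper, z up. Flat bed x -160 to 80, y -90 to 90, top at z 25 mm. Green bridge 36 mm deep over it: posts beyond y = +/-73, beam z 100 to 125. 10 mm guide rods stand at x 0, y = +/-60: keep the blade between them.
- gap (a point): Point on the bed's top (25 mm above the table) right below the middle of the wiper edge; axes as the coater. At the start the gap is 1.3 to 7.5 mm wider than the blade is thick; the wiper's slideway is mounted up to 2.5 mm higher or lower than nominal, so neither the knob angle nor the reported poses give the gap exactly.
- wiper: Steel wiper bar, 12 mm thick (x), 110 mm wide (y), hanging under the bridge; its flat lower edge is parallel to the bed. Goes straight down 3 mm per rad of clockwise knob turn. Sprung: once it bears on the blade it yields upward, about 6 N per mm (5 with the give of the contact) (0 to 6 mm). Origin: on the coater's axis, 36 mm below the lower edge.
- gap_screw (a joint): Angle of the red knob (rad), 0 to 3.1, growing clockwise seen from above, which lowers the wiper 3 mm per rad. It starts between 0 and 0.4; the right setting lies between about 1.0 and 2.9. It is stiff (about 0.12 N m) and stays where it is left.
- knob_grip (a point): Middle of the red knob's bar grip on top of the bridge: bar 46 mm long (along this point's x), 14 mm thick (y), 30 mm high, centre 153.5 mm above the table and 28.5 mm above the beam. The axes turn with the knob; the knob does not rise or sink.
- gauge: Loose gauge, about 0.2 kg: flat metal blade 24 mm wide, 6 mm thick; upright orange grip at its back, low dark tail weight behind (30x20x20 mm), so it balances at the grip. Origin: underside, below the grip's middle; x to the blade's tip, z up. Lies flat left or right of the coater, blade away from the robot. Friction 0.5 to 0.7 on both faces: sliding it takes a pull of 1.2 times the wiper's press.
- gauge_grip (a point): Middle of the gauge's orange grip, which is 44 mm long (x), 14 mm thick (y), 46 mm high: 23 mm above the underside of the gauge. Axes as the gauge.
- gauge_tip (a point): Free end of the gauge's blade, at half its thickness (3 mm above the underside), 132 mm ahead of the grip's middle. Axes as the gauge.
- tin: Bystander: upright paint tin, 72 mm across, 95 mm high; origin under its centre. Stands on the other side of the coater from the gauge.
- mug: Bystander: white mug, 80 mm across, 90 mm high; origin under its centre. Beyond the coater on the left.
- brush_pot: Bystander: blue pot of brushes, 76 mm across, 200 mm high with the brushes; origin under its centre. Beyond the coater on the right.
Mind the look-alikes: they are no part of the job. What is shaped like the gauge but blue or turquoise is not meant.

How it is judged:
By the outcome, as a careful person would: the job done as asked, in the order asked, and still so for the second after the job is handed in, with the robot touching nothing.
It also fails if it takes over 70 s, if anything falls off the work surface, if the arm or the gripper's body presses on something with over 40 N, if the wrist force passes 120 N, or if a joint passes its speed limit or range.

## Working session

There is one attempt and no reset: what is moved stays moved. The work goes in short steps, Python scripts to look and compute and a tool call to move; the robot and the scene stay as the last step left them, time stands still between calls to the robot, and variables do not carry over. Pictures are saved under pics/ and viewed, about 8 in all and at most 12, crops included, and the job is handed in when it is done.

Besides the shell and the picture viewer there is one more tool, called after "Call:" as name(argument=value, ...), one argument or row to a line, values as JSON. play_rows: Moves the arm, as the interface text tells. Its arguments: {"type":"object","properties":{"deltas":{"type":"array"},"squeeze":{"type":"number"}},"required":["deltas"]}

```bash
mkdir -p pics; cat > h.py <<'E'
import numpy as np, cv2
from scipy.spatial.transform import Rotation as R
from bench import r
def cam(n):
    m=r.camera_model(n); K=np.array(m['mtx'])
    if n=='wrist':
        o=r.get_obs(); T=np.eye(4); T[:3,:3]=R.from_rotvec(o['orientation']).as_matrix(); T[:3,3]=o['tcp_pos']
        return K, T@np.array(m['T_tool_cam'])
    T=np.eye(4); T[:3,:3]=cv2.Rodrigues(np.array(m['rvec'],float))[0]; T[:3,3]=np.ravel(m['tvec'])
    return K, np.linalg.inv(T)
def shot(n,f=None):
    K,T=cam(n); im,d=r.grab_frame(n)
    if f: cv2.imwrite('pics/%s.png'%f, im[:,:,::-1]); np.savez('pics/%s.npz'%f,im=im,d=d,K=K,T=T)
    return im,d,K,T
def load(f):
    a=np.load('pics/%s.npz'%f); return a['im'],a['d'],a['K'],a['T']
def p3(s,u,v,z=None):
    im,d,K,T=s; ray=np.linalg.inv(K)@[u,v,1]
    if z is None:
        dd=d[int(v)-1:int(v)+2,int(u)-1:int(u)+2]; dd=np.median(dd[dd>0]) if (dd>0).any() else np.nan
        return T[:3,:3]@(ray*dd)+T[:3,3]
    w=T[:3,:3]@ray; return T[:3,3]+w*(z-T[2,3])/w[2]
def proj(s,p):
    im,d,K,T=s; q=T[:3,:3].T@(np.array(p)-T[:3,3]); q=K@q; return q[:2]/q[2]
def tomove(p): # world displacement target TCP -> tool axes mm
    o=r.get_obs(); M=R.from_rotvec(o['orientation']).as_matrix()
    return (M.T@(np.array(p)-o['tcp_pos'])*1000).round(1)
E
python3 - <<'E'
from h import *
o=r.get_obs(); print(o); print(r.grip_point_offset); print(R.from_rotvec(o['orientation']).as_matrix().round(3))
shot('top','top1'); shot('side','side1'); print(cam('wrist')[0], r.camera_model('wrist')['T_tool_cam'])
E
```

```text
{'clock': 0.0, 'joints': array([-1.2671213 ,  0.47780445,  0.02232778,  1.55644396, -0.01151286,
        1.10928794, -0.08310424]), 'qvel': array([-0.0005574 ,  0.00018188, -0.000114  , -0.0016405 , -0.00163604,
        0.00087434, -0.00015094]), 'tau': array([ 4.38760353e-04, -5.96462774e+01,  1.60771586e+00, -2.81196088e+01,
        1.22860784e-02,  9.46197251e-03,  1.92428217e-05]), 'tcp_pos': array([0.26992808, 0.6180398 , 0.23032573]), 'orientation': array([-6.42167985e-01, -3.07499850e+00,  2.82390373e-03]), 'contact_force': array([0.37590943, 0.50817894, 0.26158742]), 'moment': array([ 0.01273927, -0.01650032, -0.00940251]), 'grip_width': 0.08559118330007351}
0.0187
[[-0.916  0.4   -0.001]
 [ 0.4    0.916 -0.002]
 [-0.    -0.002 -1.   ]]
[[351.17591604   0.         318.62933185]
 [  0.         351.17591604 196.34804996]
 [  0.           0.           1.        ]] [[ 9.23631871e-04 -9.63372539e-01 -2.68165059e-01  6.74815193e-02]
 [ 9.99999550e-01  8.32235109e-04  4.54492495e-04 -4.09291169e-04]
 [-2.14669211e-04 -2.68165358e-01  9.63372874e-01 -1.42922939e-01]
 [ 0.00000000e+00  0.00000000e+00  0.00000000e+00  1.00000000e+00]]
```

View pics/top1.png

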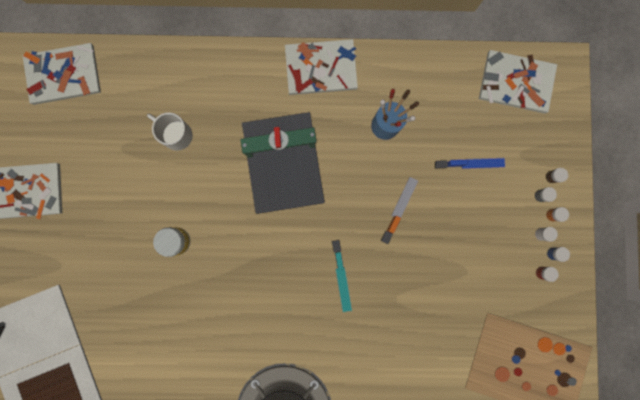

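View pics/side1.png

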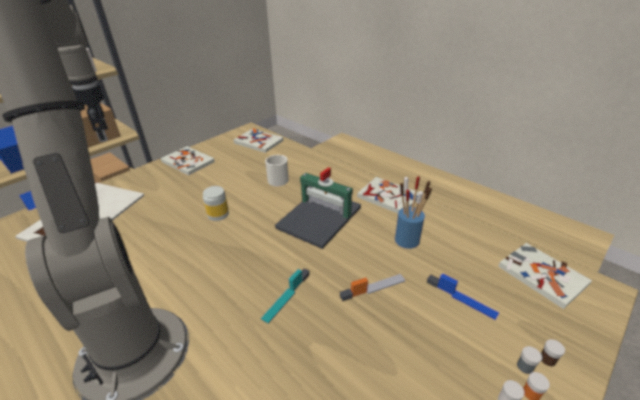

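Top view: three gauge-shaped things. They are orange-handled at (395,222), turquoise at (342,275) and blue at (470,163). Only the orange one fits, with its blade tip at (412,182) and its dark tail at (387,238). The coater is at (280,160), with the red knob at (278,138).

```bash
python3 - <<'E'
from h import *
s=load('top1'); K,T=s[2],s[3]; print(K.round(1),T.round(3))
for n,u,v,z in [('grip',394,224,.046),('tail',387,238,.02),('tip',412,181,.006),('knob',278,138,.168),('bedBL',257,212,.025),('bedBR',324,202,.025),('bedFL',246,122,.025),('bedFR',310,114,.025),('tin',168,242,.095),('mug',172,130,.09),('pot',390,121,.1)]:
    print(n,p3(s,u,v).round(3),p3(s,u,v,z).round(3))
im=s[0]
a=cv2.resize(im[170:250,370:430],None,fx=6,fy=6,interpolation=2); b=cv2.resize(im[105:220,230:335],None,fx=4.17,fy=4.17,interpolation=2)[:480]
c=np.zeros((480,800,3),np.uint8); c[:a.shape[0],:360]=a; c[:b.shape[0],362:362+b.shape[1]]=b[:,:438]
cv2.imwrite('pics/crop1.png',c[:,:,::-1])
E
```

```text
[[493.9   0.  308.9]
 [  0.  493.9 194.9]
 [  0.    0.    1. ]] [[ 0.015 -0.997  0.071  0.459]
 [-1.    -0.015 -0.007 -0.046]
 [ 0.008 -0.071 -0.997  1.283]
 [ 0.     0.     0.     1.   ]]
grip [ 0.478 -0.269  0.047] [ 0.478 -0.269  0.046]
tail [ 0.443 -0.256  0.019] [ 0.443 -0.256  0.02 ]
tip [ 0.591 -0.323  0.003] [ 0.591 -0.323  0.006]
knob [0.669 0.019 0.166] [0.668 0.019 0.168]
bedBL [0.504 0.077 0.021] [0.504 0.077 0.025]
bedBR [ 0.533 -0.095 -0.001] [ 0.532 -0.094  0.025]
bedFL [0.736 0.111 0.022] [0.735 0.11  0.025]
bedFR [ 0.765 -0.055 -0.   ] [ 0.759 -0.055  0.025]
tin [0.426 0.281 0.092] [0.426 0.281 0.095]
mug [0.716 0.306 0.003] [0.698 0.282 0.09 ]
pot [ 0.728 -0.249  0.098] [ 0.727 -0.249  0.1  ]
```

View pics/crop1.png

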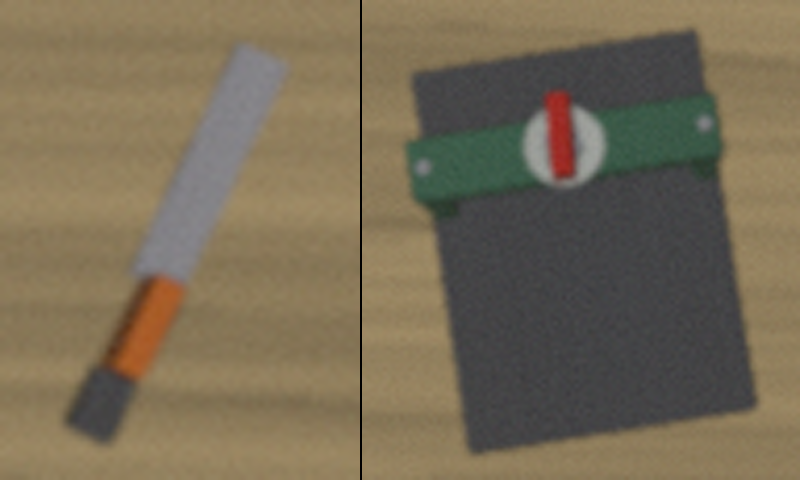

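The crop confirms the orange handle with a steel blade: tip at crop (262,58), tail end at (92,432). On the right, the bed corners are clear and the knob bar runs roughly along the coater's x.

```bash
python3 - <<'E'
from h import *
s=load('top1')
A=lambda u,v:(370+u/6,170+v/6)
B=lambda u,v:(230+(u-362)/4.17,105+v/4.17)
tip=p3(s,*A(262,58),.006); gb=p3(s,*A(124,370),.046); gf=p3(s,*A(165,279),.046); te=p3(s,*A(92,430),.02)
print('tip',tip,'grip',gb,gf,(gb+gf)/2,'tail',te)
d=tip-te; print('yaw',np.arctan2(d[1],d[0]), 'len',np.hypot(*d[:2]))
C={k:p3(s,*B(*v),.025) for k,v in dict(FL=(415,75),FR=(697,32),BR=(755,408),BL=(472,450)).items()}
for k in C: print(k,C[k].round(4))
f=(C['FL']+C['FR'])/2; b=(C['BL']+C['BR'])/2; x=f-b; print('bed len',np.hypot(*x[:2]),'yaw',np.arctan2(x[1],x[0]))
l=(C['FL']+C['BL']-C['FR']-C['BR'])/2; print('w',np.hypot(*l[:2]),'yaw',np.arctan2(-l[0],l[1]))
m=(f+b)/2; u=x/np.linalg.norm(x); print('origin',m+u*.04)
k1=p3(s,*B(558,93),.1685);k2=p3(s,*B(566,177),.1685); k=k1-k2; print('knob',(k1+k2)/2,np.arctan2(k[1],k[0]),np.linalg.norm(k))
s1=p3(s,*B(423,167),.125); s2=p3(s,*B(704,124),.125); print('screws mid',(s1+s2)/2, np.arctan2(-(s1-s2)[0],(s1-s2)[1]))
# view of wanted hover pose in tool mm
print(tomove([.478,-.269,.22]))
E
```

```text
tip [ 0.59467629 -0.32705896  0.006     ] grip [ 0.45882012 -0.26059279  0.046     ] [ 0.49700041 -0.27763538  0.046     ] [ 0.47791026 -0.26911409  0.046     ] tail [ 0.43317157 -0.25155076  0.02      ]
yaw -0.43733536136855566 len 0.17828422774762054
FL [0.7327 0.1186 0.025 ]
FR [ 0.7625 -0.0554  0.025 ]
BR [ 0.5297 -0.0943  0.025 ]
BL [0.5014 0.0782 0.025 ]
bed len 0.23543337029342387 yaw 0.16917733548459227
w 0.17564178037022726 yaw 0.16636755410461723
origin [0.67099046 0.01849725 0.025     ]
knob [0.66961863 0.01863952 0.1685    ] 0.11307640897067449 0.04666906978661484
screws mid [0.67178673 0.02010194 0.125     ] 0.16975982929960579
[-545.7 -729.7   11.7]
```

Call:
play_rows(
  deltas=[
    [85,[-50,-28,-4],[0,0,0]],
    [85,[-100,-56,-8],[0,0,0]],
    [85,[-150,-84,-12],[0,0,0]],
    [85,[-202,-112,-15],[0,0,0]],
    [85,[-252,-140,-19],[0,0,0]],
    [85,[-303,-169,-22],[0,0,0]],
    [85,[-354,-197,-26],[0,0,0]],
    [85,[-404,-225,-30],[0,0,0]],
  ],
  squeeze=40,
)

```text
clock: 1.1
tcp_pos: [0.5509, 0.2485, 0.2607]
orientation: [-0.642, -3.075, 0.003]
contact_force: [0.0, 0.1, 1.1]
grip_width: 0.0849
```

```bash
python3 - <<'E'
from h import *
print(r.get_obs()['tcp_pos'],r.get_obs()['orientation'],tomove([.49,-.25,.24]),tomove([.478,-.269,.22]))
E
```

```text
[0.55087998 0.24849362 0.26069964] [-6.42074462e-01 -3.07463946e+00  2.94233338e-03] [-143.7 -481.2   21.6] [-140.3 -503.3   41.7]
```

Call:
play_rows(
  deltas=[
    [85,[-17,-60,2],[0,0,0]],
    [85,[-34,-120,4],[0,0,0]],
    [85,[-51,-180,6],[0,0,0]],
    [85,[-68,-240,8],[0,0,0]],
    [85,[-85,-300,10],[0,0,0]],
    [85,[-102,-360,12],[0,0,0]],
    [85,[-119,-420,15],[0,0,0]],
    [85,[-135,-480,20],[0,0,0]],
  ],
)

```text
clock: 2.1
tcp_pos: [0.4821, -0.2465, 0.2417]
orientation: [-0.641, -3.075, 0.003]
contact_force: [0.1, -0.7, -0.3]
grip_width: 0.0849
```

```bash
python3 - <<'E'
from h import *
s=shot('wrist','w1'); o=r.get_obs(); print(o['tcp_pos'])
for p in [(.478,-.269,.046),(.595,-.327,.006),(.433,-.2515,.02)]: print(proj(s,p))
hsv=cv2.cvtColor(s[0],cv2.COLOR_RGB2HSV); m=((hsv[:,:,0]<16)&(hsv[:,:,1]>190)&(hsv[:,:,2]>110)).astype(np.uint8)
n,l,st,c=cv2.connectedComponentsWithStats(m); print(st[1:][st[1:,4]>200])
E
```

```text
[ 0.47848685 -0.25604564  0.24152952]
[296.59201194 175.2543172 ]
[295.05544025 275.20459806]
[295.5052801 123.5045568]
[[286 156   9  42 237]]
```

View pics/w1.png

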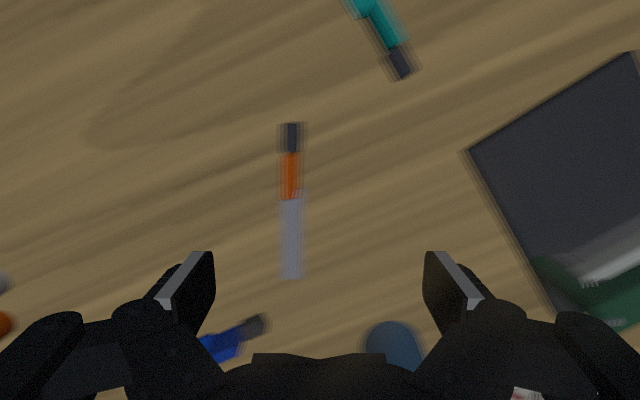

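The wrist view was slightly blurred because the arm was still settling. The gauge is upright in the image: tail (291,125), orange grip (291,175), tip (291,278). Its heading agrees with the tool. Moving down for a closer numeric fix.

```bash
python3 - <<'E'
from h import *
print(tomove([.478,-.269,.12]))
E
```

```text
[ -4.7 -11.1 121.6]
```

Call:
play_rows(
  deltas=[
    [85,[-3,-8,45],[0,0,0]],
    [85,[-5,-11,90],[0,0,0]],
    [85,[-5,-11,121],[0,0,0]],
    [85,[-5,-11,121],[0,0,0]],
    [85,[-5,-11,121],[0,0,0]],
  ],
)

```text
clock: 2.78
tcp_pos: [0.479, -0.2692, 0.1217]
orientation: [0.658, 3.071, -0.012]
contact_force: [0.4, 0.1, 0.6]
grip_width: 0.0852
```

```bash
cat >> h.py <<'E'
def orange(s,zt=.046):
    hsv=cv2.cvtColor(s[0],cv2.COLOR_RGB2HSV); m=((hsv[:,:,0]<16)&(hsv[:,:,1]>170)&(hsv[:,:,2]>90)).astype(np.uint8)
    n,l,st,c=cv2.connectedComponentsWithStats(m); i=1+np.argmax(st[1:,4]); 
    return st[i],c[i],cv2.minAreaRect(np.argwhere(l==i)[:,::-1].astype(np.float32))
E
python3 - <<'E'
from h import *
s=shot('wrist','w2'); o=r.get_obs(); print(o['tcp_pos'],o['qvel'].round(3)); a,c,q=orange(s); print(a,c,q)
print(p3(s,*c), p3(s,*c,.046), proj(s,(.478,-.269,.046)))
E
```

```text
[ 0.47931091 -0.26935167  0.1220575 ] [ 0.001 -0.01   0.002 -0.003 -0.001 -0.003  0.003]
[ 307  167   21   71 1391] [317.14665708 202.63191948] ((317.0, 202.0), (70.0, 20.0), 90.0)
[ 0.47601746 -0.26987755  0.04665583] [ 0.47619421 -0.26996489  0.046     ] [319.63768533 204.48397196]
```

Call:
play_rows(
  deltas=[
    [85,[2,-1,40],[0,0,0]],
    [85,[2,-1,80],[0,0,0]],
    [85,[2,-1,108],[0,0,0]],
    [85,[2,-1,109],[0,0,0]],
    [10,[2,-1,109],[0,0,0]],
    [10,[2,-1,109],[0,0,0]],
    [10,[2,-1,109],[0,0,0]],
    [10,[2,-1,109],[0,0,0]],
  ],
  squeeze=40,
)

```text
clock: 3.82
tcp_pos: [0.4775, -0.2704, 0.0138]
orientation: [0.657, 3.069, -0.012]
contact_force: [-0.1, -0.3, 8.1]
grip_width: 0.0136
```

Call:
play_rows(
  deltas=[
    [10,[0,0,0],[0,0,0]],
    [10,[0,0,0],[0,0,0]],
    [10,[0,0,0],[0,0,0]],
  ],
)

```text
clock: 4.2
tcp_pos: [0.4775, -0.2703, 0.0138]
orientation: [0.657, 3.069, -0.012]
contact_force: [-1.4, 0.3, 1.5]
grip_width: 0.0136
```

```bash
cat >> h.py <<'E'
YAW=.168; O=np.array([.671,.019]); U=np.array([np.cos(YAW),np.sin(YAW)]); V=np.array([-U[1],U[0]])
def plan(cx,cy,z,ty):  # coater xy (m), tcp z, tool-x world angle
    o=r.get_obs(); M=R.from_rotvec(o['orientation'])
    G=R.from_euler('z',ty)*R.from_euler('x',np.pi)
    p=np.r_[O+cx*U+cy*V,z]; return tomove(p),(M.inv()*G).as_rotvec().round(3)
def ctr():
    o=r.get_obs(); d=o['tcp_pos'][:2]-O; return (d@U).round(4),(d@V).round(4),o['tcp_pos'][2].round(4),o['contact_force'].round(2),o['moment'].round(3)
E
python3 - <<'E'
from h import *
print(plan(-.17,0,.1,np.pi+YAW),ctr())
E
```

```text
(array([ 82.8, 248.1, -88.3]), array([-0.008,  0.002, -0.59 ])) (np.float64(-0.2392), np.float64(-0.2529), np.float64(0.0138), array([-1.44,  0.31,  1.53]), array([ 0.172,  0.137, -0.006]))
```

Call:
play_rows(
  deltas=[
    [10,[0,0,-45],[0,0,0]],
    [10,[0,0,-88],[0,0,0]],
    [10,[14,42,-88],[-0.002,0,-0.1]],
    [10,[28,84,-88],[-0.004,0,-0.2]],
    [10,[42,126,-88],[-0.006,0.001,-0.3]],
    [10,[56,168,-88],[-0.008,0.002,-0.4]],
    [10,[70,210,-88],[-0.008,0.002,-0.5]],
    [10,[83,248,-88],[-0.008,0.002,-0.59]],
  ],
)

```text
clock: 5.2
tcp_pos: [0.5029, -0.0078, 0.0995]
orientation: [0.269, -3.13, -0.0]
contact_force: [0.7, 0.0, -2.2]
grip_width: 0.0136
```

Call:
play_rows(
  deltas=[
    [10,[0,0,0],[0,0,0]],
    [10,[0,0,0],[0,0,0]],
  ],
)

```text
clock: 5.45
tcp_pos: [0.5025, -0.0082, 0.0992]
orientation: [0.269, -3.129, 0.0]
contact_force: [-0.2, -0.5, -2.3]
grip_width: 0.0135
```

```bash
python3 - <<'E'
from h import *
print(plan(-.17,0,.041,np.pi+YAW),ctr())
s=shot('wrist','w3'); t=shot('top','top2')
e=cv2.resize(t[0][105:225,230:350],None,fx=3.3,fy=3.3,interpolation=2)
c=np.zeros((400,800,3),np.uint8); c[:, :400]=cv2.resize(s[0],(400,250))[:1].repeat(400,0)*0; c[:396,400:796]=e; c[:250,:400]=cv2.resize(s[0],(400,250))
cv2.imwrite('pics/c3.png',c[:,:,::-1])
E
```

```text
(array([-0.8, -1.3, 58.2]), array([-0.   , -0.001,  0.003])) (np.float64(-0.1707), np.float64(0.0013), np.float64(0.0992), array([-0.25, -0.49, -2.34]), array([-0.089,  0.05 , -0.009]))
```

View pics/c3.png

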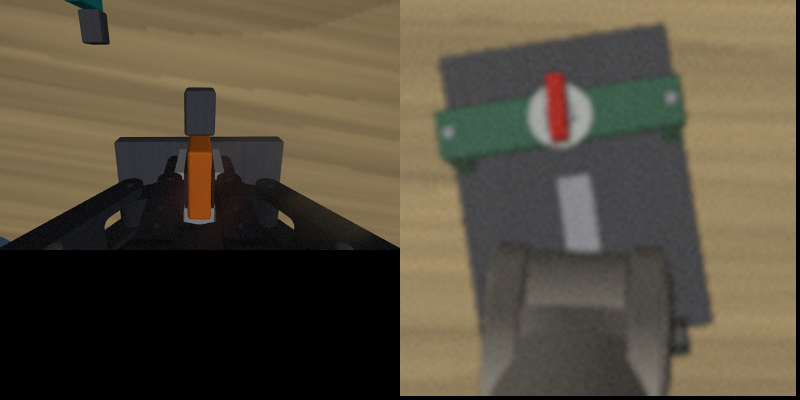

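Wrist half: the gauge is held straight, with orange at (200,180). Top half: the blade (tip 575,178) points squarely at the middle between the posts. Lowering onto the bed.

Call:
play_rows(
  deltas=[
    [10,[0,-1,30],[0,0,0]],
    [10,[0,-1,54],[0,0,0]],
    [10,[0,-1,58],[0,0,0]],
    [10,[0,-1,59.5],[0,0,0]],
    [10,[0,-1,60.5],[0,0,0]],
    [10,[0,-1,60.5],[0,0,0]],
  ],
)

```text
clock: 6.3
tcp_pos: [0.5031, -0.0102, 0.0395]
orientation: [-0.265, 3.13, -0.001]
contact_force: [-0.3, -0.3, -1.6]
grip_width: 0.0138
```

```bash
python3 - <<'E'
from h import *
print(plan(-.1,0,.039,np.pi+YAW),ctr())
E
```

```text
(array([-70.4,   0.7,   0.5]), array([-0.   ,  0.   ,  0.001])) (np.float64(-0.1704), np.float64(-0.0008), np.float64(0.0395), array([-0.25, -0.33, -1.63]), array([-0.037,  0.032,  0.005]))
```

Call:
play_rows(
  deltas=[
    [10,[0,0,1.5],[0,0,0]],
    [10,[-15,0.3,1],[0,0,0]],
    [10,[-30,0.5,1],[0,0,0]],
    [10,[-45,0.5,1],[0,0,0]],
    [10,[-58,0.6,1],[0,0,0]],
    [10,[-68,0.7,1],[0,0,0]],
    [10,[-70,0.7,1],[0,0,0]],
    [10,[-70,0.7,1],[0,0,0]],
  ],
)

```text
clock: 7.3
tcp_pos: [0.5727, 0.0024, 0.0387]
orientation: [-0.265, 3.129, -0.001]
contact_force: [-0.9, 0.5, 3.1]
grip_width: 0.0136
```

```bash
python3 - <<'E'
from h import *
print(ctr())
s=shot('wrist','w4'); t=shot('top','top3'); q=shot('side','side2')
c=np.zeros((396,796,3),np.uint8); c[:,:396]=cv2.resize(t[0][105:225,230:350],(396,396),interpolation=2); c[:,400:796]=cv2.resize(q[0][150:250,265:365],(396,396),interpolation=2)
cv2.imwrite('pics/c4.png',c[:,:,::-1])
print(cam('side')[1].round(2),cam('side')[0][0,0])
E
```

```text
(np.float64(-0.0997), np.float64(0.0), np.float64(0.0387), array([-0.92,  0.55,  3.07]), array([-0.073,  0.343, -0.016]))
[[ 0.68 -0.44  0.58 -0.05]
 [-0.73 -0.39  0.56 -0.65]
 [-0.02 -0.81 -0.59  0.76]
 [ 0.    0.    0.    1.  ]] 373.42029960047034
```

View pics/c4.png

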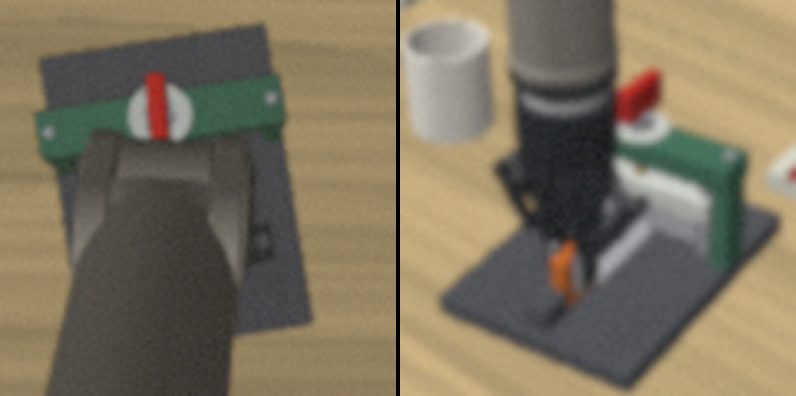

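The side crop shows the blade passing under the wiper. From the top, the tip is still hidden behind the bridge's parallax. I'll push 10 mm further, then lift the held gauge in small steps to feel where the blade meets the wiper, which measures the clearance directly.

Call:
play_rows(
  deltas=[
    [10,[-5,0,-0.3],[0,0,0]],
    [10,[-10,0,-0.3],[0,0,0]],
    [10,[-10,0,-0.3],[0,0,0]],
    [10,[-10,0,-0.3],[0,0,0]],
  ],
)

```text
clock: 7.95
tcp_pos: [0.5827, 0.0041, 0.0389]
orientation: [-0.266, 3.128, -0.001]
contact_force: [-0.6, -0.2, -1.9]
grip_width: 0.013
```

Call:
play_rows(
  deltas=[
    [10,[0,0,-1.2],[0,0,0]],
    [10,[0,0,-1.2],[0,0,0]],
    [10,[0,0,-1.2],[0,0,0]],
  ],
)

```text
clock: 8.32
tcp_pos: [0.5826, 0.0041, 0.0401]
orientation: [-0.266, 3.129, -0.001]
contact_force: [0.4, 0.7, -1.9]
grip_width: 0.0135
```

Call:
play_rows(
  deltas=[
    [10,[0,0,-1.2],[0,0,0]],
    [10,[0,0,-1.2],[0,0,0]],
    [10,[0,0,-1.2],[0,0,0]],
  ],
)

```text
clock: 8.7
tcp_pos: [0.5826, 0.0041, 0.0413]
orientation: [-0.266, 3.128, -0.001]
contact_force: [-0.3, 0.7, -2.0]
grip_width: 0.014
```

Call:
play_rows(
  deltas=[
    [10,[0,0,-1.2],[0,0,0]],
    [10,[0,0,-1.2],[0,0,0]],
    [10,[0,0,-1.2],[0,0,0]],
  ],
)

```text
clock: 9.07
tcp_pos: [0.5825, 0.0042, 0.0423]
orientation: [-0.266, 3.129, -0.001]
contact_force: [1.2, -0.1, -3.3]
grip_width: 0.0134
```

```bash
python3 - <<'E'
from h import *
print(ctr(),r.get_obs()['orientation'])
E
```

```text
(np.float64(-0.0897), np.float64(0.0002), np.float64(0.0423), array([ 1.22, -0.13, -3.29]), array([ 0.018, -0.042, -0.01 ])) [-2.65610487e-01  3.12868486e+00 -7.19803536e-04]
```

Call:
play_rows(
  deltas=[
    [10,[0,0,-0.8],[0,0,0]],
    [10,[0,0,-0.8],[0,0,0]],
    [10,[0,0,-0.8],[0,0,0]],
  ],
)

```text
clock: 9.45
tcp_pos: [0.5826, 0.0042, 0.043]
orientation: [-0.266, 3.129, -0.001]
contact_force: [2.1, -0.4, -7.4]
grip_width: 0.0137
```

```bash
python3 - <<'E'
from h import *
print(ctr())
E
```

```text
(np.float64(-0.0897), np.float64(0.0002), np.float64(0.043), array([ 2.12, -0.37, -7.37]), array([-0.008, -0.169, -0.027]))
```

Call:
play_rows(
  deltas=[
    [10,[0,0,-0.8],[0,0,0]],
    [10,[0,0,-0.8],[0,0,0]],
    [10,[0,0,-0.8],[0,0,0]],
  ],
)

```text
clock: 9.82
tcp_pos: [0.5826, 0.0042, 0.0437]
orientation: [-0.266, 3.129, -0.001]
contact_force: [4.2, 0.4, -8.5]
grip_width: 0.0134
```

```bash
python3 - <<'E'
from h import *
print(ctr())
E
```

```text
(np.float64(-0.0896), np.float64(0.0001), np.float64(0.0437), array([ 4.21,  0.4 , -8.54]), array([-0.05 , -0.255, -0.004]))
```

Clearance is about 3.2 mm: the bed at TCP z 38.8 mm, the wiper from about 42.0 mm. That is about 1.08 rad to contact and about 1.45 rad in total. Setting the gauge down, releasing it and going up.

Call:
play_rows(
  deltas=[
    [10,[0,0,2.5],[0,0,0]],
    [10,[0,0,5],[0,0,0]],
    [10,[0,0,5],[0,0,0]],
    [85,[0,0,5],[0,0,0]],
    [85,[0,0,5],[0,0,0]],
    [85,[0,0,5],[0,0,0]],
    [85,[0,0,5],[0,0,0]],
    [85,[0,0,4],[0,0,0]],
  ],
)

```text
clock: 10.82
tcp_pos: [0.5826, 0.0042, 0.0397]
orientation: [-0.266, 3.129, -0.001]
contact_force: [-0.5, -0.5, -0.5]
grip_width: 0.085
```

Call:
play_rows(
  deltas=[
    [85,[0,0,-40],[0,0,0]],
    [85,[10,0,-95],[0,0,0]],
    [85,[10,0,-150],[0,0,0]],
    [85,[0,0,-170],[0,0,0]],
    [85,[-30,0,-170],[0,0,0]],
    [85,[-30,0,-170],[0,0,0]],
  ],
)

```text
clock: 11.58
tcp_pos: [0.6133, 0.0101, 0.2101]
orientation: [-0.267, 3.127, -0.001]
contact_force: [-0.7, -0.6, -0.7]
grip_width: 0.0848
```

```bash
python3 - <<'E'
from h import *
print(plan(0,0,.18,np.pi+.113),ctr(),r.get_obs()['grip_width'])
s=shot('wrist','w5'); a,c,q=orange(s); print(c,p3(s,*c), np.r_[(p3(s,*c)[:2]-O)@U,(p3(s,*c)[:2]-O)@V])
E
```

```text
(array([-58.3,  -1. ,  30.3]), array([-0.001,  0.003,  0.057])) (np.float64(-0.0584), np.float64(0.0008), np.float64(0.2101), array([-0.69, -0.55, -0.74]), array([0.027, 0.086, 0.01 ])) 0.08480984711855985
[321.52805534 315.50883935] [0.67035712 0.02121903 0.16886915] [-0.00026278  0.00229529]
```

View pics/w5.png

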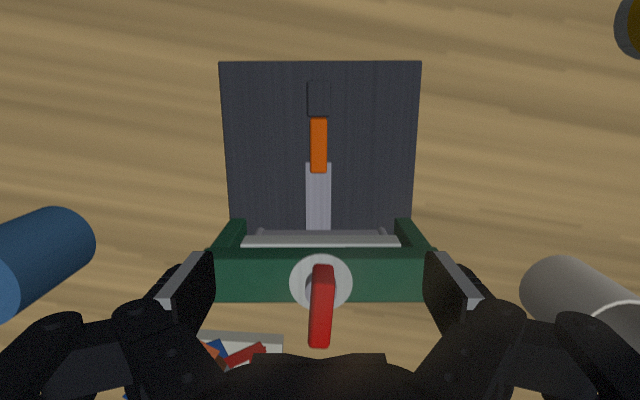

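The gauge lies straight (tail 318,98; orange 318,145; blade 318,195) and passes under the wiper. The red knob bar runs from (320,265) to (320,347). Moving down over the knob and gripping it.

Call:
play_rows(
  deltas=[
    [85,[-30,0,0],[0,0,0.03]],
    [85,[-58,0,10],[0,0,0.057]],
    [85,[-58,0,40],[0,0,0.057]],
    [85,[-58,0,66],[0,0,0.057]],
    [85,[-58,0,69],[0,0,0.057]],
    [85,[-58,0,69],[0,0,0.057]],
    [10,[-58,0,69],[0,0,0.057]],
    [10,[-58,0,69],[0,0,0.057]],
  ],
  squeeze=60,
)

```text
clock: 12.62
tcp_pos: [0.6697, 0.0193, 0.1418]
orientation: [-0.177, 3.134, -0.001]
contact_force: [0.2, -0.1, -0.4]
grip_width: 0.0513
```

Call:
play_rows(
  deltas=[
    [10,[0,0,0],[0,0,0]],
    [10,[0,0,0],[0,0,0]],
    [10,[0,0,0],[0,0,0]],
    [10,[0,0,0],[0,0,0]],
  ],
)

```text
clock: 13.12
tcp_pos: [0.6697, 0.0211, 0.1426]
orientation: [-0.179, 3.133, 0.003]
contact_force: [-3.6, 3.0, 5.6]
grip_width: 0.0128
```

```bash
cat >> h.py <<'E'
def yaw(): 
    x=R.from_rotvec(r.get_obs()['orientation']).as_matrix()[:,0]; return np.arctan2(x[1],x[0])
E
python3 - <<'E'
from h import *
print(ctr(),yaw()%(2*np.pi)-np.pi,r.get_obs()['grip_width'],r.get_obs()['joints'].round(2))
E
```

```text
(np.float64(-0.0009), np.float64(0.0023), np.float64(0.1426), array([-3.56,  2.97,  5.64]), array([ 0.638,  0.625, -0.031])) 0.11396758771609683 0.01278271073247417 [-0.29  0.56  0.24  1.66 -0.16  0.93  1.69]
```

Call:
play_rows(
  deltas=[
    [10,[0,0,0],[0,0,0.16]],
    [10,[0,0,0],[0,0,0.32]],
    [10,[0,0,0],[0,0,0.48]],
    [10,[0,0,0],[0,0,0.64]],
    [10,[0,0,0],[0,0,0.8]],
    [10,[0,0,0],[0,0,0.96]],
    [10,[0,0,0],[0,0,1.12]],
    [10,[0,0,0],[0,0,1.25]],
  ],
)

```text
clock: 14.12
tcp_pos: [0.6714, 0.0245, 0.1426]
orientation: [1.69, 2.645, 0.011]
contact_force: [5.9, 6.2, -4.4]
grip_width: 0.0127
```

Call:
play_rows(
  deltas=[
    [10,[0,0,0],[0,0,0]],
    [10,[0,0,0],[0,0,0]],
  ],
)

```text
clock: 14.38
tcp_pos: [0.6715, 0.0246, 0.1426]
orientation: [1.688, 2.646, 0.011]
contact_force: [1.9, 0.4, -0.9]
grip_width: 0.013
```

```bash
python3 - <<'E'
from h import *
print(ctr(),.114-((yaw()+np.pi+np.pi)%(2*np.pi)-np.pi),r.get_obs()['grip_width'],r.get_obs()['joints'].round(2))
E
```

```text
(np.float64(0.0014), np.float64(0.0054), np.float64(0.1426), array([ 1.95,  0.37, -0.92]), array([-0.019, -0.045, -0.058])) 1.2495881504985136 0.013016150229601462 [-0.51  0.61  0.55  1.68 -0.38  0.96  0.62]
```

Call:
play_rows(
  deltas=[
    [85,[0,0,0],[0,0,0]],
    [85,[0,0,0],[0,0,0]],
    [85,[0,0,0],[0,0,0]],
    [85,[0,0,-30],[0,0,0]],
    [85,[0,0,-60],[0,0,-0.1]],
    [85,[0,0,-60],[0,0,-0.28]],
    [85,[0,0,-60],[0,0,-0.46]],
    [85,[0,0,-60],[0,0,-0.64]],
  ],
)

```text
clock: 15.38
tcp_pos: [0.671, 0.0241, 0.2028]
orientation: [0.76, 3.043, 0.009]
contact_force: [-0.6, -0.2, 0.1]
grip_width: 0.0852
```

```bash
python3 - <<'E'
from h import *
s=shot('wrist','w6'); a,c,q=orange(s); print(c)
print(plan(-.0897,.0002,.2,np.pi+YAW),ctr())
E
```

```text
[317.99187405 228.37176232]
(array([ 69.3, -58.6,   2.2]), array([ 0.006,  0.006, -0.651])) (np.float64(0.0009), np.float64(0.0048), np.float64(0.2029), array([-0.7 , -1.07,  0.24]), array([0.006, 0.024, 0.02 ]))
```

Call:
play_rows(
  deltas=[
    [85,[18,-15,0],[0.006,0.006,-0.17]],
    [85,[36,-30,0],[0.006,0.006,-0.34]],
    [85,[54,-45,0],[0.006,0.006,-0.5]],
    [85,[69,-58.5,2],[0.006,0.006,-0.651]],
    [85,[69,-58.5,30],[0.006,0.006,-0.651]],
    [85,[69,-58.5,70],[0.006,0.006,-0.651]],
    [85,[69,-58.5,110],[0.006,0.006,-0.651]],
    [85,[69,-58.5,140],[0.006,0.006,-0.651]],
  ],
)

```text
clock: 16.42
tcp_pos: [0.5832, 0.0045, 0.0607]
orientation: [0.258, -3.13, 0.001]
contact_force: [0.7, -0.1, 0.1]
grip_width: 0.0853
```

```bash
python3 - <<'E'
from h import *
print(plan(-.0897,.0002,.0395,np.pi+YAW),ctr())
E
```

```text
(array([ 0.7, -0.2, 21.2]), array([-0.001, -0.001, -0.003])) (np.float64(-0.089), np.float64(0.0004), np.float64(0.0607), array([ 0.69, -0.12,  0.06]), array([-0.037, -0.039,  0.043]))
```

Call:
play_rows(
  deltas=[
    [85,[0.7,0,14],[0,0,0]],
    [85,[0.7,0,21],[0,0,0]],
    [85,[0.7,0,21],[0,0,0]],
    [10,[0.7,0,21],[0,0,0]],
    [10,[0.7,0,21],[0,0,0]],
    [10,[0.7,0,21],[0,0,0]],
    [10,[0.7,0,21],[0,0,0]],
    [10,[0.7,0,21],[0,0,0]],
  ],
  squeeze=40,
)

```text
clock: 17.42
tcp_pos: [0.5826, 0.0044, 0.04]
orientation: [0.258, -3.13, 0.001]
contact_force: [-1.3, -1.0, 4.1]
grip_width: 0.013
```

Call:
play_rows(
  deltas=[
    [10,[0,0,0],[0,0,0]],
    [10,[0,0,0],[0,0,0]],
  ],
)

```text
clock: 17.68
tcp_pos: [0.5826, 0.0043, 0.04]
orientation: [0.259, -3.13, 0.001]
contact_force: [0.3, -0.1, 2.1]
grip_width: 0.0134
```

Call:
play_rows(
  deltas=[
    [10,[2,0,0],[0,0,0]],
    [10,[4,0,0],[0,0,0]],
  ],
)

```text
clock: 17.92
tcp_pos: [0.5792, 0.0039, 0.04]
orientation: [-0.259, 3.13, -0.001]
contact_force: [3.9, -0.0, -1.9]
grip_width: 0.0136
```

Call:
play_rows(
  deltas=[
    [10,[2,0,0],[0,0,0]],
    [10,[4,0,0],[0,0,0]],
  ],
)

```text
clock: 18.18
tcp_pos: [0.5753, 0.0033, 0.04]
orientation: [-0.259, 3.13, -0.001]
contact_force: [3.4, 1.3, -2.6]
grip_width: 0.0131
```

Call:
play_rows(
  deltas=[
    [10,[2,0,0],[0,0,0]],
    [10,[4,0,0],[0,0,0]],
  ],
)

```text
clock: 18.42
tcp_pos: [0.5713, 0.0027, 0.04]
orientation: [-0.259, 3.13, -0.001]
contact_force: [2.9, -0.1, -2.7]
grip_width: 0.0137
```

Call:
play_rows(
  deltas=[
    [10,[-2,0,0],[0,0,0]],
    [10,[-4,0,0],[0,0,0]],
  ],
)

```text
clock: 18.68
tcp_pos: [0.571, 0.0026, 0.0399]
orientation: [0.257, -3.123, -0.0]
contact_force: [-15.8, -0.8, 17.8]
grip_width: 0.013
```

Call:
play_rows(
  deltas=[
    [10,[-2,0,0],[0,0,0]],
    [10,[-4,0,0],[0,0,0]],
  ],
)

```text
clock: 18.92
tcp_pos: [0.5709, 0.0026, 0.0399]
orientation: [0.256, -3.115, -0.001]
contact_force: [-15.3, -1.6, 18.9]
grip_width: 0.0133
```

Call:
play_rows(
  deltas=[
    [10,[-2,0,0],[0,0,0]],
    [10,[-4,0,0],[0,0,0]],
  ],
)

```text
clock: 19.18
tcp_pos: [0.5708, 0.0025, 0.0399]
orientation: [0.255, -3.107, -0.001]
contact_force: [-13.5, -0.4, 15.2]
grip_width: 0.0131
```

```bash
python3 - <<'E'
from h import *
print(ctr())
E
```

```text
(np.float64(-0.1016), np.float64(0.0005), np.float64(0.0399), array([-13.54,  -0.44,  15.17]), array([0.008, 2.48 , 0.158]))
```

Pulling gave about 3.5 N, but pushing back jams. Looking before doing anything else.

```bash
python3 - <<'E'
from h import *
s=shot('wrist','w7'); q=shot('side','side3')
c=np.zeros((400,800,3),np.uint8); c[:320,:400]=cv2.resize(s[0][:,140:640-140],(400,444))[60:380] if 0 else cv2.resize(s[0][80:336,160:480],(400,320)); c[:396,402:798]=cv2.resize(q[0][150:250,265:365],(396,396),interpolation=2)
cv2.imwrite('pics/c7.png',c[:,:,::-1]); print(ctr(),r.get_obs()['grip_width'],r.get_obs()['joints'].round(3),r.get_obs()['tau'].round(1))
E
```

```text
(np.float64(-0.1016), np.float64(0.0006), np.float64(0.0399), array([-12.12,   0.12,  14.51]), array([-0.1  ,  2.04 ,  0.146])) 0.013464213292150959 [-0.286  0.578  0.227  1.941 -0.202  0.668  1.802] [ -0.1 -48.7   4.6 -22.2  -0.3  -3.1  -0.1]
```

View pics/c7.png

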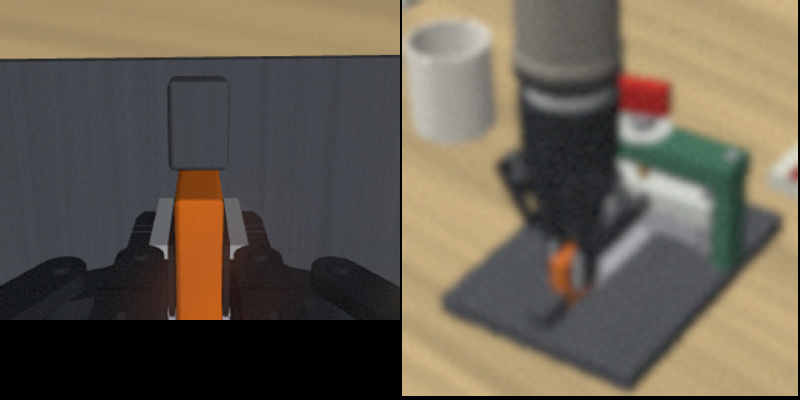

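It shows nothing in the way. The force ratio (15 N back, 18 N up) fits the blade's nose wedging into the bed while pushing. So I'll release to relax it, square the tool up and regrip.

Call:
play_rows(
  deltas=[
    [40,[1,0,0],[0,0,0]],
    [40,[0,0,0],[0,0,0]],
    [40,[0,0,0],[0,0,0]],
  ],
)

```text
clock: 19.65
tcp_pos: [0.5711, 0.0026, 0.0398]
orientation: [0.255, -3.107, -0.001]
contact_force: [0.3, -0.9, -0.0]
grip_width: 0.0402
```

```bash
python3 - <<'E'
from h import *
print(plan(-.1012,.0002,.0395,np.pi+YAW),ctr())
E
```

```text
(array([-0.1, -0.4,  0.3]), array([ 0.003, -0.024, -0.004])) (np.float64(-0.1013), np.float64(0.0006), np.float64(0.0398), array([ 0.31, -0.89, -0.01]), array([-0.042, -0.007,  0.005]))
```

Call:
play_rows(
  deltas=[
    [40,[0,0,0],[0.003,-0.024,-0.004]],
    [40,[0,0,0],[0.003,-0.024,-0.004]],
    [10,[0,0,0],[0.003,-0.024,-0.004]],
    [10,[0,0,0],[0.003,-0.024,-0.004]],
    [10,[0,0,0],[0.003,-0.024,-0.004]],
    [10,[0,0,0],[0.003,-0.024,-0.004]],
  ],
  squeeze=30,
)

```text
clock: 20.4
tcp_pos: [0.5712, 0.0025, 0.0399]
orientation: [-0.263, 3.13, -0.0]
contact_force: [-0.8, 0.4, 3.3]
grip_width: 0.0132
```

Call:
play_rows(
  deltas=[
    [10,[-1,0,-0.4],[0,0,0]],
    [10,[-3,0,-0.6],[0,0,0]],
  ],
)

```text
clock: 20.65
tcp_pos: [0.5715, 0.0026, 0.0399]
orientation: [0.262, -3.126, 0.0]
contact_force: [-8.0, -1.4, 4.7]
grip_width: 0.0134
```

```bash
python3 - <<'E'
from h import *
print(plan(-.09,.0002,.0395,np.pi+YAW),ctr())
E
```

```text
(array([-10.9,  -0.2,   0.4]), array([ 0.   , -0.005, -0.001])) (np.float64(-0.1009), np.float64(0.0004), np.float64(0.0399), array([-8.03, -1.38,  4.65]), array([-0.201,  1.167,  0.008]))
```

Pushing still self-locks because friction combined with the wrist's compliance drives the nose down. Pulling is fine. The tip is about 30 mm past the wiper centre, so no push is needed. The pull was about 3.5 N, so the knob needs about 0.18 rad more. Letting go and returning to the knob.

Call:
play_rows(
  deltas=[
    [85,[0,0,0],[0,0,0]],
    [85,[0,0,0],[0,0,0]],
    [85,[0,0,0],[0,0,0]],
    [85,[0,0,0],[0,0,0]],
    [85,[0,0,-40],[0,0,0]],
    [85,[0,0,-95],[0,0,0.1]],
    [85,[0,0,-150],[0,0,0.28]],
    [85,[-10,0,-165],[0,0,0.46]],
  ],
)

```text
clock: 21.65
tcp_pos: [0.5839, 0.004, 0.209]
orientation: [0.468, 3.106, 0.002]
contact_force: [-0.6, -0.5, -0.0]
grip_width: 0.0849
```

```bash
python3 - <<'E'
from h import *
print(plan(0,.003,.2,np.pi-1.136),ctr())
E
```

```text
(array([-77.5,  42.7,   9.1]), array([0.002, 0.   , 0.837])) (np.float64(-0.0884), np.float64(-0.0002), np.float64(0.209), array([-0.56, -0.45, -0.02]), array([ 0.008, -0.052, -0.026]))
```

Call:
play_rows(
  deltas=[
    [85,[-15,9,0],[0,0,0.17]],
    [85,[-30,17,0],[0,0,0.34]],
    [85,[-46,26,0],[0,0,0.51]],
    [85,[-62,34,0],[0,0,0.68]],
    [85,[-77.5,42.7,5],[0.002,0,0.837]],
    [85,[-77.5,42.7,35],[0.002,0,0.837]],
    [85,[-77.5,42.7,64],[0.002,0,0.837]],
    [85,[-77.5,42.7,67],[0.002,0,0.837]],
  ],
)

```text
clock: 22.65
tcp_pos: [0.669, 0.0223, 0.1399]
orientation: [-1.688, -2.646, 0.005]
contact_force: [-0.1, 0.2, 0.7]
grip_width: 0.085
```

Call:
play_rows(
  deltas=[
    [10,[0,0,0],[0,0,0]],
    [10,[0,0,0],[0,0,0]],
    [10,[0,0,0],[0,0,0]],
    [10,[0,0,0],[0,0,0]],
    [10,[0,0,0],[0,0,0]],
    [10,[0,0,0],[0,0,0]],
  ],
  squeeze=60,
)

```text
clock: 23.4
tcp_pos: [0.6718, 0.0235, 0.1412]
orientation: [1.688, 2.648, 0.002]
contact_force: [6.9, 1.7, -1.7]
grip_width: 0.0132
```

```bash
python3 - <<'E'
from h import *
print(ctr(),.114-((yaw()+np.pi+np.pi)%(2*np.pi)-np.pi),r.get_obs()['grip_width'])
E
```

```text
(np.float64(0.0016), np.float64(0.0043), np.float64(0.1412), array([ 6.86,  1.72, -1.69]), array([ 0.297, -1.317, -0.055])) 1.249102584438645 0.01315193013522521
```

Knob regripped at 1.249. Turning 0.18 more, letting go, and going up.

Call:
play_rows(
  deltas=[
    [10,[0,0,0],[0,0,0.09]],
    [10,[0,0,0],[0,0,0.18]],
    [10,[0,0,0],[0,0,0.18]],
    [10,[0,0,0],[0,0,0.18]],
  ],
)

```text
clock: 23.9
tcp_pos: [0.6722, 0.0236, 0.1412]
orientation: [1.917, 2.487, 0.003]
contact_force: [4.4, 0.1, -4.2]
grip_width: 0.0129
```

```bash
python3 - <<'E'
from h import *
print(ctr(),.114-((yaw()+np.pi+np.pi)%(2*np.pi)-np.pi),r.get_obs()['grip_width'])
E
```

```text
(np.float64(0.002), np.float64(0.0044), np.float64(0.1412), array([ 4.39,  0.06, -4.18]), array([ 0.029, -0.539, -0.098])) 1.42745530191342 0.012929595197086407
```

Call:
play_rows(
  deltas=[
    [85,[0,0,0],[0,0,0]],
    [85,[0,0,0],[0,0,0]],
    [85,[0,0,0],[0,0,0]],
    [85,[0,0,-30],[0,0,0]],
    [85,[0,0,-60],[0,0,-0.1]],
    [85,[0,0,-60],[0,0,-0.28]],
    [85,[0,0,-60],[0,0,-0.46]],
    [85,[0,0,-60],[0,0,-0.64]],
  ],
)

```text
clock: 24.9
tcp_pos: [0.6719, 0.0236, 0.2014]
orientation: [1.028, 2.966, 0.002]
contact_force: [-0.2, -0.2, -0.7]
grip_width: 0.0853
```

```bash
python3 - <<'E'
from h import *
print(plan(-.101,.0003,.2,np.pi+YAW),ctr())
E
```

```text
(array([ 65.9, -78.9,   1.2]), array([ 0.001,  0.003, -0.835])) (np.float64(0.0017), np.float64(0.0043), np.float64(0.2014), array([-0.23, -0.19, -0.7 ]), array([-0.038,  0.024,  0.024]))
```

Call:
play_rows(
  deltas=[
    [85,[14,-16,0],[0,0,-0.17]],
    [85,[27,-32,0],[0,0,-0.34]],
    [85,[40,-48,0],[0,0,-0.51]],
    [85,[53,-64,0],[0,0,-0.68]],
    [85,[66,-79,1],[0.001,0.003,-0.835]],
    [85,[66,-79,45],[0.001,0.003,-0.835]],
    [85,[66,-79,95],[0.001,0.003,-0.835]],
    [85,[66,-79,140],[0.001,0.003,-0.835]],
  ],
)

```text
clock: 25.9
tcp_pos: [0.5715, 0.0023, 0.0601]
orientation: [-0.263, 3.13, 0.0]
contact_force: [0.8, 0.7, 0.1]
grip_width: 0.0851
```

```bash
python3 - <<'E'
from h import *
print(plan(-.101,.0003,.039,np.pi+YAW),ctr())
E
```

```text
(array([ 0.1,  0.2, 21.1]), array([-0.,  0., -0.])) (np.float64(-0.1009), np.float64(0.0001), np.float64(0.0601), array([0.78, 0.68, 0.1 ]), array([ 0.035,  0.049, -0.021]))
```

Call:
play_rows(
  deltas=[
    [85,[0,0,14],[0,0,0]],
    [85,[0,0,20.5],[0,0,0]],
    [85,[0,0,20.5],[0,0,0]],
    [10,[0,0,20.5],[0,0,0]],
    [10,[0,0,20.5],[0,0,0]],
    [10,[0,0,20.5],[0,0,0]],
    [10,[0,0,20.5],[0,0,0]],
    [10,[0,0,20.5],[0,0,0]],
  ],
  squeeze=40,
)

```text
clock: 26.9
tcp_pos: [0.5716, 0.0024, 0.0399]
orientation: [-0.263, 3.13, 0.0]
contact_force: [-1.3, 0.2, 4.7]
grip_width: 0.0133
```

Call:
play_rows(
  deltas=[
    [10,[0,0,0],[0,0,0]],
    [10,[0,0,0],[0,0,0]],
  ],
)

```text
clock: 27.15
tcp_pos: [0.5716, 0.0024, 0.0399]
orientation: [-0.263, 3.13, 0.0]
contact_force: [-0.6, 0.8, 2.4]
grip_width: 0.0134
```

Call:
play_rows(
  deltas=[
    [10,[1,0,0],[0,0,0]],
    [10,[2,0,0],[0,0,0]],
  ],
)

```text
clock: 27.4
tcp_pos: [0.5711, 0.0023, 0.0399]
orientation: [-0.263, 3.127, 0.0]
contact_force: [5.3, 0.7, -4.3]
grip_width: 0.0134
```

Call:
play_rows(
  deltas=[
    [10,[1.5,0,0],[0,0,0]],
  ],
)

```text
clock: 27.52
tcp_pos: [0.571, 0.0024, 0.0399]
orientation: [-0.264, 3.125, -0.0]
contact_force: [6.4, 0.0, -4.4]
grip_width: 0.0137
```

Call:
play_rows(
  deltas=[
    [10,[1.5,0,0],[0,0,0]],
  ],
)

```text
clock: 27.65
tcp_pos: [0.571, 0.0023, 0.0399]
orientation: [-0.264, 3.122, -0.001]
contact_force: [5.8, 0.9, -4.5]
grip_width: 0.0131
```

```bash
python3 - <<'E'
from h import *
print(ctr()); r.grab_frame('side'); print(ctr()[3])
E
```

```text
(np.float64(-0.1014), np.float64(0.0003), np.float64(0.0399), array([ 5.84,  0.94, -4.5 ]), array([ 0.078, -0.729, -0.023]))
[ 5.3   1.83 -4.41]
```

Call:
play_rows(
  deltas=[
    [10,[2,0,0],[0,-0.004,0]],
    [10,[4,0,0],[0,-0.008,0]],
  ],
)

```text
clock: 27.95
tcp_pos: [0.5685, 0.002, 0.0399]
orientation: [-0.263, 3.111, 0.0]
contact_force: [6.0, 0.8, -4.2]
grip_width: 0.0134
```

```bash
python3 - <<'E'
from h import *
print(plan(-.101,.0003,.039,np.pi+YAW),ctr())
E
```

```text
(array([-2.8, -0.1,  0.9]), array([-0.001,  0.02 ,  0.001])) (np.float64(-0.1039), np.float64(0.0004), np.float64(0.0399), array([ 5.98,  0.77, -4.23]), array([ 0.225, -0.915, -0.04 ]))
```

Call:
play_rows(
  deltas=[
    [10,[2,0,0],[0,0,0]],
    [10,[4,0,0],[0,0,0]],
  ],
)

```text
clock: 28.2
tcp_pos: [0.5661, 0.0016, 0.0399]
orientation: [-0.263, 3.108, 0.0]
contact_force: [5.4, 1.4, -4.4]
grip_width: 0.0133
```

```bash
python3 - <<'E'
from h import *
print(plan(-.101,.0003,.039,np.pi+YAW),ctr())
E
```

```text
(array([-5.3, -0.1,  1.1]), array([-0.002,  0.022,  0.001])) (np.float64(-0.1063), np.float64(0.0004), np.float64(0.0399), array([ 5.44,  1.37, -4.38]), array([ 0.177, -0.673,  0.029]))
```

It now slides at about 5.8 N while the gripper carries about 2.4 N beyond the gauge's weight. Corrected for that, the press is about 6 N and the pull about 7 N, which matches the lift estimate. The tip is about 26 mm past the wiper, so I'll try a gentle push-in with a nose-up bias to regain margin.

Call:
play_rows(
  deltas=[
    [10,[-2,0,-0.3],[0,-0.01,0]],
    [10,[-4,0,-0.3],[0,-0.015,0]],
  ],
)

```text
clock: 28.45
tcp_pos: [0.5663, 0.0016, 0.0399]
orientation: [-0.262, 3.1, 0.003]
contact_force: [-12.2, -1.4, 12.5]
grip_width: 0.0136
```

```bash
python3 - <<'E'
from h import *
print(plan(-.101,.0003,.039,np.pi+YAW),ctr())
E
```

```text
(array([-5.1, -0.1,  1. ]), array([-0.001,  0.03 ,  0.001])) (np.float64(-0.1062), np.float64(0.0004), np.float64(0.0399), array([-12.22,  -1.37,  12.51]), array([-0.311,  2.479, -0.026]))
```

Pushing in the grip still locks. I'll let go and push the free gauge by its tail with shut fingers, low down. That also gives an independent sliding-force reading.

Call:
play_rows(
  deltas=[
    [85,[1,0,0],[0,0.03,0]],
    [85,[0,0,0],[0,0.03,0]],
    [85,[0,0,0],[0,0.03,0]],
    [85,[0,0,0],[0,0.03,0]],
    [85,[0,0,-45],[0,0.03,0]],
    [0,[30,0,-75],[0,0.03,0]],
    [0,[75,0,-75],[0,0.03,0]],
    [0,[80,0,-75],[0,0.03,0]],
  ],
)

```text
clock: 29.45
tcp_pos: [0.4819, -0.0128, 0.1123]
orientation: [0.263, -3.129, 0.0]
contact_force: [0.1, -0.3, -0.7]
grip_width: 0.0319
```

Call:
play_rows(
  deltas=[
    [0,[0,0,0],[0,0,0]],
    [0,[0,0,0],[0,0,0]],
    [0,[0,0,0],[0,0,0]],
  ],
)

```text
clock: 29.82
tcp_pos: [0.4828, -0.0126, 0.1123]
orientation: [0.263, -3.129, 0.001]
contact_force: [-0.6, 0.6, 0.3]
grip_width: -0.0001
```

```bash
python3 - <<'E'
from h import *
print(plan(-.180,.0003,.035,np.pi+YAW),ctr(),r.get_obs()['grip_width'])
s=shot('wrist','w8'); t=shot('side','side4'); c=np.hstack([cv2.resize(s[0],(480,300)),cv2.resize(t[0][150:250,265:365],(300,300),interpolation=2)])
cv2.imwrite('pics/c8.png',c[:,:,::-1])
E
```

```text
(array([-10.9,   0. ,  77.3]), array([-0.   , -0.001, -0.   ])) (np.float64(-0.1908), np.float64(0.0003), np.float64(0.1123), array([-0.58,  0.59,  0.3 ]), array([ 0.023, -0.059,  0.001])) -0.00014207862474920754
```

View pics/c8.png

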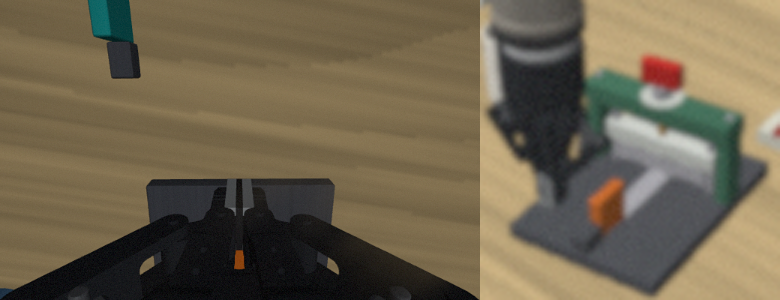

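The gauge lies straight and flat (orange at 607,205 on the right half) with the wiper on the blade. Fingers are shut behind the tail. Going down and pushing.

Call:
play_rows(
  deltas=[
    [0,[0,0,40],[0,0,0]],
    [0,[0,0,72],[0,0,0]],
    [0,[0,0,76],[0,0,0]],
    [0,[-9,0,77],[0,0,0]],
    [0,[-17,0,77],[0,0,0]],
    [0,[-20,0,77],[0,0,0]],
  ],
)

```text
clock: 30.68
tcp_pos: [0.5039, -0.0091, 0.0362]
orientation: [-0.263, 3.13, -0.0]
contact_force: [-0.0, -0.0, 0.3]
grip_width: 0.0002
```

```bash
python3 - <<'E'
from h import *
print(ctr())
E
```

```text
(np.float64(-0.1694), np.float64(0.0002), np.float64(0.0362), array([-0.01, -0.04,  0.29]), array([ 0.001, -0.014, -0.037]))
```

Call:
play_rows(
  deltas=[
    [0,[-2,0,0],[0,0,0]],
    [0,[-4,0,0],[0,0,0]],
  ],
)

```text
clock: 30.92
tcp_pos: [0.5051, -0.0088, 0.036]
orientation: [0.263, -3.126, -0.0]
contact_force: [-9.3, -1.9, 7.9]
grip_width: -0.0001
```

```bash
python3 - <<'E'
from h import *
print(ctr())
E
```

```text
(np.float64(-0.1682), np.float64(0.0003), np.float64(0.036), array([-9.34, -1.91,  7.89]), array([-0.271,  1.967,  0.025]))
```

Call:
play_rows(
  deltas=[
    [0,[-2,0,0],[0,0,0]],
    [0,[-4,0,0],[0,0,0]],
  ],
)

```text
clock: 31.18
tcp_pos: [0.5051, -0.0089, 0.0356]
orientation: [0.261, -3.119, -0.001]
contact_force: [-11.2, -1.4, 9.8]
grip_width: -0.0001
```

```bash
python3 - <<'E'
from h import *
print(ctr())
E
```

```text
(np.float64(-0.1682), np.float64(0.0003), np.float64(0.0356), array([-11.23,  -1.37,   9.82]), array([-0.397,  2.533,  0.015]))
```

Call:
play_rows(
  deltas=[
    [0,[-1,0,-1],[0,-0.006,0]],
    [0,[-3,0,-2],[0,-0.012,0]],
    [0,[-5,0,-2.5],[0,-0.012,0]],
  ],
)

```text
clock: 31.55
tcp_pos: [0.5062, -0.0085, 0.037]
orientation: [0.261, -3.123, -0.002]
contact_force: [-8.4, -1.3, -0.2]
grip_width: 0.0001
```

```bash
python3 - <<'E'
from h import *
print(ctr(), plan(-.1,0,.03,np.pi+YAW)[1])
E
```

```text
(np.float64(-0.1671), np.float64(0.0004), np.float64(0.037), array([-8.41, -1.33, -0.23]), array([-0.35 ,  1.783,  0.012])) [ 0.002 -0.007 -0.001]
```

With the vertical force near zero it moves at about 8.4 N. That is 1.2 × press plus about 1.2 N from the gauge's weight, so about 7.2 N from the wiper. Continuing.

Call:
play_rows(
  deltas=[
    [0,[-3,0,-0.7],[0,-0.007,0]],
    [0,[-6,0,-1],[0,-0.01,0]],
    [0,[-8,0,-1],[0,-0.01,0]],
  ],
)

```text
clock: 31.92
tcp_pos: [0.5102, -0.0077, 0.0368]
orientation: [0.26, -3.126, -0.004]
contact_force: [-7.1, -1.5, -2.4]
grip_width: -0.0002
```

```bash
python3 - <<'E'
from h import *
print(ctr(), plan(-.1,0,.03,np.pi+YAW)[1])
E
```

```text
(np.float64(-0.163), np.float64(0.0005), np.float64(0.0368), array([-7.05, -1.55, -2.35]), array([-0.27 ,  1.703, -0.018])) [ 0.003 -0.004 -0.002]
```

Call:
play_rows(
  deltas=[
    [0,[-3,0,-0.7],[0,-0.005,0]],
    [0,[-6,0,-1],[0,-0.005,0]],
    [0,[-8,0,-1],[0,-0.005,0]],
  ],
)

```text
clock: 32.3
tcp_pos: [0.5144, -0.0069, 0.0366]
orientation: [0.26, -3.124, -0.005]
contact_force: [-8.4, -1.1, -1.9]
grip_width: -0.0004
```

```bash
python3 - <<'E'
from h import *
print(ctr(), plan(-.1,0,.03,np.pi+YAW)[1])
E
```

```text
(np.float64(-0.1587), np.float64(0.0007), np.float64(0.0366), array([-8.35, -1.13, -1.95]), array([-0.254,  1.651,  0.041])) [ 0.004 -0.007 -0.002]
```

It slides at about 7.1–8.5 N with the weight carried, so the setting is right. The tip is now about 35 mm past the wiper line. Backing off for a final look.

Call:
play_rows(
  deltas=[
    [0,[8,0,0],[0,0,0]],
    [0,[20,0,0],[0,0,0]],
    [0,[25,0,-30],[0,0,0]],
    [0,[25,0,-80],[0,0,0]],
    [0,[25,0,-140],[0,0,0]],
    [0,[0,0,-195],[0,0,0]],
    [0,[-55,0,-215],[0,0,0]],
    [0,[-115,0,-215],[0,0,0]],
  ],
)

```text
clock: 33.3
tcp_pos: [0.632, 0.0119, 0.2546]
orientation: [-0.26, 3.13, 0.007]
contact_force: [0.5, -0.5, 0.4]
grip_width: -0.0003
```

Call:
play_rows(
  deltas=[
    [0,[-55,0,0],[0,0.05,0]],
    [0,[-110,0,0],[0,0.2,0]],
    [0,[-130,0,0],[0,0.3,0]],
    [0,[-130,0,0],[0,0.3,0]],
    [0,[-130,0,0],[0,0.3,0]],
  ],
)

```text
clock: 33.92
tcp_pos: [0.7599, 0.0327, 0.2545]
orientation: [0.235, -2.834, 0.03]
contact_force: [-0.4, 0.3, 1.0]
grip_width: -0.0001
```

```bash
python3 - <<'E'
from h import *
print(ctr(), r.get_obs()['qvel'].round(3))
s=shot('wrist','w9'); t=shot('side','side5'); c=np.hstack([cv2.resize(s[0],(480,300)),cv2.resize(t[0][140:260,255:375],(300,300),interpolation=2)])
cv2.imwrite('pics/c9.png',c[:,:,::-1])
E
```

```text
(np.float64(0.0899), np.float64(-0.0014), np.float64(0.2545), array([-0.4 ,  0.33,  1.01]), array([-0.004, -0.266,  0.009])) [-0.002 -0.064  0.01   0.016  0.001  0.005 -0.001]
```

View pics/c9.png

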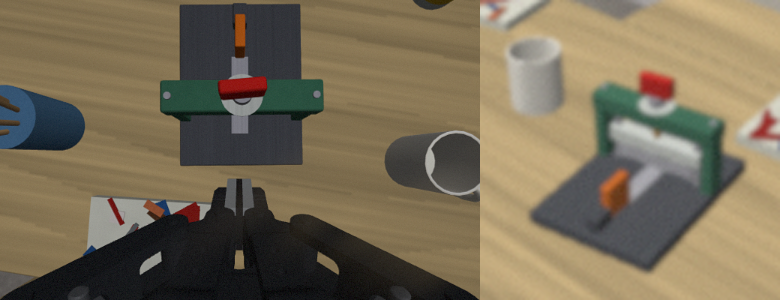

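The blade end shows clearly beyond the bridge at (240,130). The gauge is straight, the knob is turned, the mug and pot stand upright, and the gripper is clear of everything. Handing in.

```bash
python3 - <<'E'
from bench import r
print(r.hand_in())
E
```

```text
the job is handed in; nothing more can be done
None
```

I laid the orange gauge on the bed and slid its blade under the wiper. I then turned the red knob clockwise about 1.43 rad in two steps, left the gauge in the gap and let go of everything. The job was handed in with about 34 s on the clock.

**Setting:**
- Lifting the held gauge before turning showed about 3.2 mm of clearance.
- After the final setting, a pull test slid at about 5.8 N while the gripper carried some of the load, which corrects to about 7 N.
- A separate push on the free gauge's tail slid at about 7.1–8.5 N, slightly above the pull result.

**Gauge position:** the last picture shows the gauge lying straight with its blade end visible beyond the bridge, about 35 mm past the wiper line by my estimate. The gripper was clear of everything.

**What went wrong on the way:** pushing the gauge back in while gripping it jammed three times, at up to about 19 N, because its nose wedged on the bed. I stopped each time, let go and pushed it in by the tail instead. No contact limit was reached.

**Bystanders:** the mug and pot stood upright in the last picture. I did not check the tin closely at the end, but no move came near it.

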